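# Sort stripped vacuum parts from the tray into the two drawer bays

## Robot

A 6-joint arm with a two-finger parallel gripper is mounted at the origin on a cart in front of the work surface, level with it; the furniture and walls round the work are solid. World frame = base frame: x ahead of the robot, y to its left, z up, the work surface at z = 0. Lengths are in mm, angles in rad, forces in N, time in s.
With the tool pointing down it reaches from about 350 to 875 mm from the base axis. Payload 4.2 kg.
Tool frame: the origin (TCP) lies at the very end of the fingers, on their centre line; the grasp point (between the pads) lies 19 mm behind it; z points along the fingers, y is the line along which they close (so a half turn about z gives the same grasp; the last joint's range is limited). The gripper opens to 85 mm and grips with 20 to 120 N. Pads are 22 mm wide; open, the fingers measure 114 mm over their backs; the gripper's body (76 mm by 85 mm) begins 54 mm behind the grasp point. The pads swing forward as they close: fully open they stand 13 mm farther back than shut.
Start: joints at [-1.025, 0.385, 0.008, 0, -1.194, -0.259], TCP at [176.819, -599.445, 231.312] pointing down, gripper open.
Joint ranges: [-3.14, 3.14], [-1.21, 2.06], [-1.07, 1.41], [-3.16, 2.05], [-2.99, -0.16], [-3.1, 3.1]. Speed limits (rad/s): [2.79, 2.79, 3.14, 3.14, 3.14, 3.14].

## Interface

Orientations are given as a unit quaternion [x, y, z, w].
In Python, from bench import read_state, get_image, camera_model, job_done gives the robot as it stands.
- The arm moves only by the shell command python3 -m handwheel 'ROWS'. ROWS is JSON, a list of rows, each a list of 7 numbers: the shift along the tool's x, y, z in m, then the turn, a rotation vector about the tool's x, y, z in rad, then the gripper's target within -1 to 1 (fully open at 1, half-way at 0, shut at -1). In form: [[dx, dy, dz, wx, wy, wz, jaw], ...]. A call has 1 to 10 rows; each row is the pose to reach, as a shift and turn from the pose commanded when the call began, along the tool's axes at that moment; what a row does not reach only later rows make up. A row lasts 1/8 s, in which the tool goes at most 62.5 mm and 10.7 degrees, less where a joint would pass 70% of its speed; a pose out of reach is approached as far as the arm can. A call with a gripper value outside its range is refused whole. The fingers move at their own pace and stop on an object; the grip force is fixed at half the most. Time passes only in rows, so rows that repeat a pose let the fingers close. It gives the time, the measured TCP pose, the force, the opening and the grip force at its end, in the units of the state.
- read_state(): the state, without advancing time (a new reading comes with each control period).
- get_image(name): name is "scene" or "top" or "wrist"; returns (picture, depth): 384x512x3 uint8, blue, green, red; 384x512 float32, mm along the optical axis (not along the pixel's ray), 0 where there is no reading.
- camera_model(name): a dict with "K" (3x3 intrinsics, pixels), "rvec" (rotation vector, rad) and "tvec" (3), from world to camera coordinates, as OpenCV has them; the wrist camera has in their place "hand_eye" (4x4, takes a point from camera to tool coordinates, whose origin is the TCP and whose axes are the flange's). Camera axes: x right, y down, z forward; pixel columns grow to the right and rows downward; lengths in mm; the calibration is good to about 2 mm. A picture is of the moment at which its call begins: read the wrist's pose just before it. camera_model takes no time and is no camera call.
- job_done(): hands the job in; it is judged then, once.
The state is a dict: "clock": time; "joints": joint angles; "joint_vel": joint speeds; "joint_efforts": joint torques, N m; "position": TCP position; "ee_rot": TCP orientation; "contact_force": force on the tool from outside, world axes, zero at the start; "wrist_torque": the same for the moment, N m; "gripper_width": finger opening in mm; "grasp_force": force on a finger pad.
Only numpy, scipy, OpenCV 4.12 (cv2) and the standard library are available. Lean on these libraries where they do the work, as an engineer would, in place of code of your own. Each camera call takes 0.05 s, during which the arm holds its last target. There are 200 camera calls.

## Task

Sort the four loose parts on the parts tray into the two-bay drawer under it: both O-ring centring rings into the front bay, the hexagon nut and the plain steel spacer ring into the rear bay. Draw the drawer out until the proper bay lies before the plate each time, slide the parts over the plate's front edge instead of lifting them, and shut the drawer fully when all four are in. Leave the hex key and the sample puck where they lie at the back of the tray, and the objective case standing beside it.

Things in the scene. Friction and masses are not known exactly. Their poses are not given: they have to be found in the camera images.
- parts_tray: Low grey sheet-metal parts tray fixed on the bench, 202 mm wide, 175 mm deep: a dark flat plate on top, one drawer below. Origin: on the bench under the middle of the plate's front edge; x points to the back of the tray, y to its left seen from the front. Plate's upper face at z = 60 mm; front edge (x = 0) open; a 9 mm high rim on the other three sides (inside faces y = +-97, x = 171 mm)
- tray_front_edge (a point): middle of the plate's open front edge, on its upper face (60 mm above the bench)
- drawer (a joint): How far the drawer is drawn out to the front (-x of the tray), m: 0 shut, 0.106 fully out (stop). It stays where left; about 2 N moves it. At 0.052 only the front bay lies open before the plate, the cross wall between the bays being right under the plate's front edge; fully out, the rear bay lies there. What slides over the edge drops into the bay before it
- drawer_handle (a point): Middle of the drawer's steel bar handle, which runs along the tray's y: bar 10 mm thick, 80 mm long, 36 mm above the bench, its axis 38 mm before the front panel (33 mm clear gap between bar and panel, open from above). Moves with the drawer; panel 10 mm thick, its top 54 mm above the bench
- front_bay (a point): Centre of the floor of the drawer's front bay (moves with the drawer; axes as the tray's). Each bay is 50 mm long front to back, 180 mm wide; floor 24 mm, outer walls' tops 53 mm above the bench; a 3 mm cross wall, top at 51 mm, parts the bays
- rear_bay (a point): Centre of the floor of the drawer's rear bay, same size as the front one (moves with the drawer; axes as the tray's)
- hex_key: black L-shaped hex key, 91 x 32 mm, 6 mm thick, lying flat along the back rim of the plate; a bystander that stays there. Origin at its underside, middle.
- centring_ring_a_centre (a point): centre (half-way up) of a vacuum centring ring: light metal ring with a black rubber O-ring round its outside, outer diameter 30 mm, 8 mm high, lying flat on the plate; the two are alike
- centring_ring_b_centre (a point): centre (half-way up) of a vacuum centring ring: light metal ring with a black rubber O-ring round its outside, outer diameter 30 mm, 8 mm high, lying flat on the plate; the two are alike
- hex_nut_centre (a point): centre (half-way up) of a bare steel M16 hexagon nut, 26 mm across, 13 mm high, lying flat on the plate
- spacer_ring_centre (a point): centre (half-way up) of a plain turned steel spacer ring, outer diameter 22 mm, 9 mm high, lying flat on the plate
- objective_case: Spare microscope objective in a clear tube case with a black base, standing on the bench behind the tray's left side: 35 mm across, 55 mm tall; a bystander. Origin: middle of its underside
- sample_puck_centre (a point): Centre (half-way up) of a round metal sample puck with a small clip on top, 31 mm across, 9 mm high, lying at the left back corner of the plate; a bystander that stays there

How it is judged:
By the outcome, as a careful person would: the job done as asked, in the order asked, and still so for the second after the job is handed in, with the robot touching nothing.
It also fails if it takes over 64 s, if anything falls off the work surface, if the arm or the gripper's body presses on something with over 40 N, if the wrist force passes 120 N, or if a joint passes its speed limit or range.

## Working session

There is one attempt and no reset: what is moved stays moved. The work goes in short steps, Python scripts to look and compute and a shell command to move; the robot and the scene stay as the last step left them, time stands still between calls to the robot, and variables do not carry over. Pictures are saved under pics/ and viewed, at most 10 in all, crops included, and the job is handed in when it is done.

```bash
mkdir -p pics; ls
python3 - <<'E'
from bench import *
import cv2,numpy as np
s=read_state();print({k:np.round(v,3).tolist() for k,v in s.items()})
for n in("top","scene"):
    p,d=get_image(n);cv2.imwrite(f"pics/{n}0.png",p);np.save(f"pics/{n}0.npy",d);m=camera_model(n)
    print(n,m)
print(camera_model("wrist"))
E
```

```text
pics
{'clock': 0.0, 'joints': [-1.025, 0.386, 0.007, -0.001, -1.194, -0.259], 'joint_vel': [-0.002, 0.001, -0.0, -0.002, -0.0, -0.0], 'joint_efforts': [0.001, -39.228, 18.84, 4.186, -0.005, -0.0], 'position': [176.659, -598.895, 230.203], 'ee_rot': [-0.143, 0.99, 0.001, -0.0], 'contact_force': [-0.649, 0.008, -0.216], 'wrist_torque': [0.049, 0.043, 0.022], 'grasp_force': 0.0, 'gripper_width': 85.533}
top {'K': array([[448.39949543,   0.        , 255.5923459 ],
       [  0.        , 448.39949543, 193.27235952],
       [  0.        ,   0.        ,   1.        ]]), 'rvec': array([ 2.10218313, -2.13944423,  0.14027787]), 'tvec': array([-344.25686802,  562.04625709,  842.37907881])}
scene {'K': array([[386.55697801,   0.        , 255.48075194],
       [  0.        , 386.55697801, 196.7291743 ],
       [  0.        ,   0.        ,   1.        ]]), 'rvec': array([ 0.56709022, -2.68140668,  1.12244366]), 'tvec': array([331.20377205, 443.54812562, 492.57079517])}
{'K': array([[272.41494857,   0.        , 255.95769334],
       [  0.        , 272.41494857, 189.82034607],
       [  0.        ,   0.        ,   1.        ]]), 'hand_eye': array([[ 3.93364857e-04, -9.56039691e-01, -2.93237028e-01,
         7.56440350e+01],
       [ 9.99999860e-01,  2.71953636e-04,  4.54807268e-04,
        -1.17930589e+00],
       [-3.55066924e-04, -2.93237166e-01,  9.56039664e-01,
        -1.42092443e+02],
       [ 0.00000000e+00,  0.00000000e+00,  0.00000000e+00,
         1.00000000e+00]])}
```

View pics/top0.png

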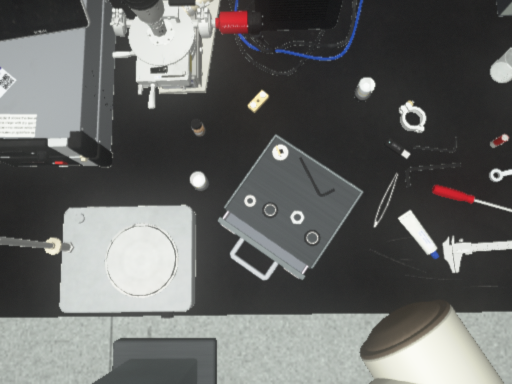

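```bash
cat > h.py <<'E'
from bench import *
import cv2,numpy as np
from scipy.spatial.transform import Rotation as R
def ray(n,uv,z,st=None):
    m=camera_model(n);K=m["K"]
    d=np.linalg.inv(K)@np.array([uv[0],uv[1],1.])
    if n=="wrist":
        H=np.array(m["hand_eye"]);T=np.eye(4);T[:3,:3]=R.from_quat(st["ee_rot"]).as_matrix();T[:3,3]=st["position"]
        W=T@H;c=W[:3,3];d=W[:3,:3]@d
    else:
        r=cv2.Rodrigues(m["rvec"])[0];c=-r.T@m["tvec"];d=r.T@d
    return c+d*(z-c[2])/d[2]
E
python3 - <<'E'
from h import *
p=cv2.imread("pics/top0.png");c=cv2.resize(p[125:290,200:375],None,fx=3.4,fy=3.4,interpolation=cv2.INTER_CUBIC)
cv2.imwrite("pics/c0.png",c)
for n,uv,z in [("puck",(281,151),69),("A",(250,200),69),("B",(270,210),68),("C",(297,217),73),("D",(312,238),68),("backL",(277,135),69),("backR",(362,190),69),("frL",(222,217),60),("frR",(309,270),60)]: print(n,ray("top",uv,z).round(1))
E
```

```text
puck [ 632.9 -405.3   69. ]
A [ 538.4 -344.1   69. ]
B [ 518.7 -381.7   68. ]
C [ 503.9 -432.    73. ]
D [ 464.5 -459.1   68. ]
backL [ 665.  -398.3   69. ]
backR [ 553.3 -556.3   69. ]
frL [ 508.  -289.7   60. ]
frR [ 405.7 -452.1   60. ]
```

View pics/c0.png

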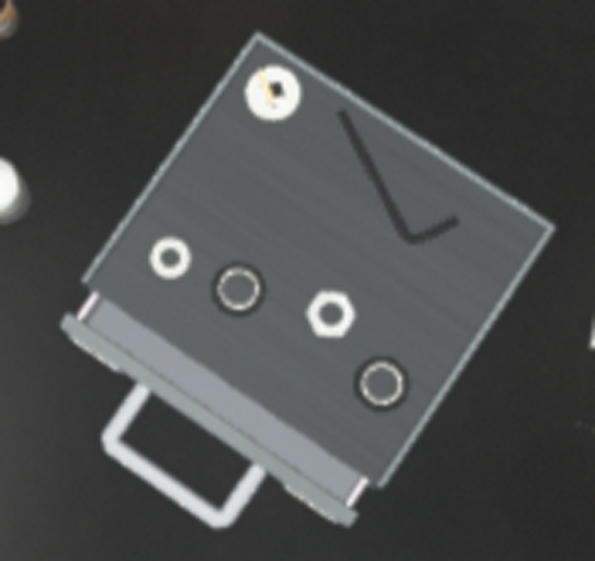

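```bash
cat >> h.py <<'E'
def cr(x,y): return (200+x/3.4-.35,125+y/3.4-.35)
E
python3 - <<'E'
from h import *
BL,BR=[ray("top",cr(*q),69)[:2] for q in((258,34),(553,228))]
FL,FR=[ray("top",cr(*q),z)[:2] for q,z in(((83,281),69),((381,487),69))]
print(BL,BR,FL,FR,[np.linalg.norm(a-b).round(1) for a,b in((BL,BR),(FL,FR),(BL,FL),(BR,FR))])
ys=(BL-BR)/np.linalg.norm(BL-BR)+(FL-FR)/np.linalg.norm(FL-FR)+0
xs=(BL-FL)+(BR-FR);xs/=np.linalg.norm(xs);ys/=np.linalg.norm(ys)
a=np.arctan2(xs[1],xs[0]);b=np.arctan2(-ys[0],ys[1]);print("yaw",np.degrees([a,b]))
yaw=(a+b)/2;X=np.array([np.cos(yaw),np.sin(yaw)]);Y=np.array([-X[1],X[0]])
c=(BL+BR+FL+FR)/4;O=c-87.5*X;print("O",O)
print("edge chk",[(X@(ray("top",cr(*q),60)[:2]-O)).round(1) for q in((103,293),(368,478))])
for n,q,z in [("puck",(273,93),69),("spacer",(170,258),69),("ringB",(238,289),67),("nut",(330,314),73),("ringA",(381,384),67),("handle",(165,480),41),("panelL",(66,322),54),("panelR",(350,520),54),("keyc",(411,239),66),("key1",(343,112),66),("key2",(457,219),66)]:
    p=ray("top",cr(*q),z)[:2];print(n,p.round(1),(X@(p-O)).round(1),(Y@(p-O)).round(1))
E
```

```text
[ 665.8069848  -395.43645312] [ 550.0424187  -556.72623618] [ 525.38916773 -294.68255701] [ 409.51156745 -456.48803959] [np.float64(198.5), np.float64(199.0), np.float64(172.8), np.float64(172.6)]
yaw [-35.58012144 -35.63855245]
O [ 466.54951954 -374.88596823]
edge chk [np.float64(2.4), np.float64(1.6)]
puck [ 630.9 -403.2] 150.1 72.7
spacer [ 537.4 -343.5] 39.3 66.8
ringB [ 519.5 -381.1] 46.7 25.8
nut [ 503.9 -431.4] 63.3 -24.2
ringA [ 465.4 -458.6] 47.8 -68.8
handle [ 415.1 -337.8] -63.4 0.2
panelL [ 504.2 -283.4] -22.6 96.3
panelR [ 391.8 -440.2] -22.7 -96.6
keyc [ 545.9 -478.3] 124.7 -37.8
key1 [ 619.7 -442.7] 163.9 34.1
key2 [ 556.7 -504.3] 148.7 -52.7
```

```bash
cat >> h.py <<'E'
YAW=np.radians(-35.6);X=np.array([np.cos(YAW),np.sin(YAW),0]);Y=np.array([-X[1],X[0],0]);O=np.array([466.5,-374.9,0])
RT=np.array([-X,Y,[0,0,-1]]).T
def tray(p): p=np.asarray(p)-O; return np.array([p@X,p@Y,p[2]])
def world(t): return O+t[0]*X+t[1]*Y+np.array([0,0,t[2]])
def go(t):
    s=read_state();r=R.from_quat(s["ee_rot"])
    print("tray now",tray(s["position"]).round(1),"shift",r.inv().apply(world(t)-s["position"]).round(1),"rot",(r.inv()*R.from_matrix(RT)).as_rotvec().round(4),"F",np.round(s["contact_force"],1),"w",round(s["gripper_width"],1),"t",s["clock"])
E
python3 -c "
from h import *
go((-41.9,0,150))"
```

```text
tray now [-105.2 -350.9  230.3] shift [-315.6  165.9   80.6] rot [ 0.0018 -0.001   0.9079] F [ 1.1 -0.1  0.2] w 85.4 t 0.1
```

```bash
python3 -m handwheel '[[-0.05,0.026,0.01,0,0,0.15,-0.72],[-0.1,0.052,0.02,0,0,0.3,-0.72],[-0.15,0.08,0.04,0,0,0.45,-0.72],[-0.2,0.105,0.05,0,0,0.6,-0.72],[-0.25,0.131,0.06,0,0,0.75,-0.72],[-0.29,0.15,0.07,0,0,0.85,-0.72],[-0.3156,0.166,0.08,0.001,-0.001,0.908,-0.72],[-0.3156,0.166,0.08,0.001,-0.001,0.908,-0.72]]'
python3 - <<'E'
from h import *
go((-41.9,0,150)); s=read_state();p,d=get_image("wrist");cv2.imwrite("pics/w1.png",p)
E
```

```text
clock: 1.1
position: [433.1, -349.2, 150.1]
ee_rot: [0.304, 0.953, -0.0, -0.001]
contact_force: [-0.6, -0.7, 0.3]
gripper_width: 12.2
grasp_force: 0.0
tray now [-42.1   1.5 150.1] shift [-0.2 -1.5  0.1] rot [-0.0007 -0.0014  0.0034] F [-0.6 -0.7  0.3] w 12.2 t 1.1
```

View pics/w1.png

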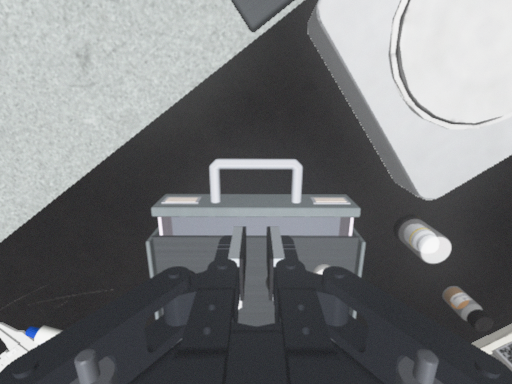

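Run:
```python
from h import *
s=read_state()
for n,q,z in[("handleL",(213,163),41),("handleR",(299,163),41),("panelTopL",(152,213),54),("panelTopR",(358,213),54),("panF",(256,196),54),("edge",(256,236),60),("railL",(150,236),69),("railR",(363,236),69)]: print(n,tray(ray("wrist",q,z,s)).round(1))
```

```text
handleL [-65.4 -41.4  41. ]
handleR [-65.7  39.3  41. ]
panelTopL [-20.1 -98.8  54. ]
panelTopR [-20.7  95.1  54. ]
panF [-37.2  -1.   54. ]
edge [ 0.5 -0.8 60. ]
railL [ -3.7 -96.9  69. ]
railR [-4.3 96.1 69. ]
```

```bash
python3 -m handwheel '[[0.001,-0.0025,0.05,0,0,0.003,-0.72],[0.001,-0.0025,0.1,0,0,0.003,-0.72],[0.001,-0.0025,0.12,0,0,0.003,-0.72],[0.001,-0.0025,0.12,0,0,0.003,-0.72],[0.01,-0.0025,0.12,0,0,0.003,-0.72],[0.02,-0.0025,0.12,0,0,0.003,-0.72],[0.03,-0.0025,0.12,0,0,0.003,-0.72],[0.037,-0.0025,0.12,0,0,0.003,-0.72],[0.0415,-0.0025,0.12,0,0,0.003,-0.72],[0.0415,-0.0025,0.12,0,0,0.003,-0.72]]'
python3 - <<'E'
from h import *
go((-78.5,-1,110))
p,d=get_image("wrist");cv2.imwrite("pics/w2.png",p)
E
```

```text
clock: 2.4
position: [396.8, -328.4, 31.2]
ee_rot: [0.307, 0.952, -0.0, -0.0]
contact_force: [0.4, 0.6, -0.8]
gripper_width: 12.0
grasp_force: 0.1
tray now [-83.7  -2.8  31.2] shift [ -5.2   1.7 -78.8] rot [-0.0005  0.     -0.0029] F [ 0.4  0.6 -0.8] w 12.0 t 2.4
```

View pics/w2.png

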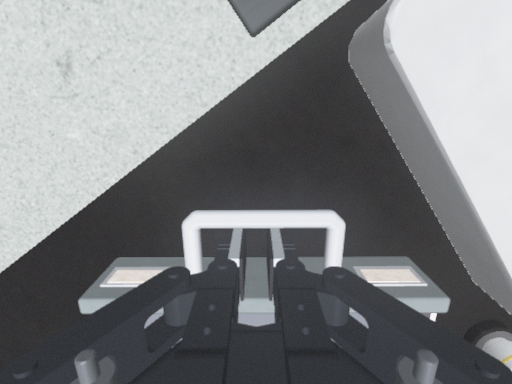

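```bash
python3 - <<'E'
from h import *
s=read_state()
for q,z in[((264,217),41),((256,311),54)]: print(tray(ray("wrist",q,z,s)).round(1))
E
python3 -m handwheel '[[-0.005,0.002,0,0,0,0,-0.72],[-0.005,0.002,-0.06,0,0,0,-0.72],[-0.03,0.002,-0.12,0,0,0,-0.72],[-0.05,0.002,-0.15,0,0,0,-0.72],[-0.05,0.002,-0.15,0,0,0,-0.72]]'
python3 - <<'E'
from h import *
go((81,25.5,90))
s=read_state();p,d=get_image("wrist");cv2.imwrite("pics/w3.png",p)
E
```

```text
[-1.027e+02  1.000e-01  4.100e+01]
[-54.5  -4.2  54. ]
clock: 3.08
position: [441.6, -357.8, 184.0]
ee_rot: [0.307, 0.952, -0.001, 0.004]
contact_force: [-0.1, 0.0, -0.9]
gripper_width: 12.1
grasp_force: 0.0
tray now [-30.2  -0.5 184. ] shift [-110.4   26.3   94.9] rot [ 0.0005  0.0075 -0.0029] F [-0.1  0.  -0.9] w 12.1 t 3.075
```

View pics/w3.png

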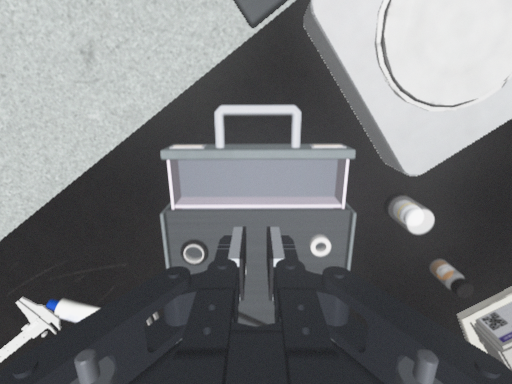

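Run:
```python
from h import *
s=read_state()
for n,q,z in[("handle",(258,109),41),("panel inner",(258,158),54),("strip top",(258,197),51),("strip bot",(258,207),51),("edge",(258,207),60),("ringA",(194,253),68),("spacer",(320,245),69)]: print(n,tray(ray("wrist",q,z,s)).round(1))
go((81,25.5,90))
```

```text
handle [-104.1    0.3   41. ]
panel inner [-57.3   0.2  54. ]
strip top [-15.2   0.2  51. ]
strip bot [-3.9  0.2 51. ]
edge [-7.3  0.1 60. ]
ringA [ 41.3 -67.7  68. ]
spacer [31.8 64.7 69. ]
tray now [-32.5  -0.7 181.6] shift [-113.3   26.5   91.9] rot [ 0.0004  0.0021 -0.0034] F [-0.8  0.1 -1.2] w 12.1 t 3.125
```

```bash
python3 -m handwheel '[[-0.06,0.013,0.03,0,0.001,-0.003,-0.72],[-0.1135,0.0265,0.06,0,0.002,-0.003,-0.72],[-0.1135,0.0265,0.09,0,0.002,-0.003,-0.72],[-0.1135,0.0265,0.11,0,0.002,-0.003,-0.72],[-0.1135,0.0265,0.1175,0,0.002,-0.003,-0.72],[-0.1135,0.0265,0.1175,0,0.002,-0.003,-0.72],[-0.1135,0.0265,0.1175,0,0.002,-0.003,-0.72]]'
python3 -c "
from h import *
go((-4,25.8,63.5))"
```

```text
clock: 4.0
position: [546.8, -401.4, 64.4]
ee_rot: [0.306, 0.952, -0.0, -0.0]
contact_force: [-0.4, 0.8, -0.3]
gripper_width: 12.2
grasp_force: 0.0
tray now [80.8 25.2 64.4] shift [84.8  0.6  0.9] rot [-0.0003  0.0001  0.0001] F [-0.4  0.8 -0.3] w 12.2 t 4.0
```

```bash
python3 -m handwheel '[[0.008,0.0005,0.0005,0,0,0,-0.72],[0.017,0.0005,0.0005,0,0,0,-0.72],[0.026,0.0005,0.0005,0,0,0,-0.72],[0.035,0.0005,0.0005,0,0,0,-0.72],[0.043,0.0005,0.0005,0,0,0,-0.72],[0.05,0.0005,0.0005,0,0,0,-0.72],[0.057,0.0005,0.0005,0,0,0,-0.72],[0.064,0.0005,0.0005,0,0,0,-0.72],[0.072,0.0005,0.0005,0,0,0,-0.72],[0.078,0.0005,0.0005,0,0,0,-0.72]]'
python3 -m handwheel '[[0,0,0,0,0,0,-0.72],[0,0,0,0,0,0,-0.72],[0,0,-0.03,0,0,0,-0.72],[-0.03,-0.04,-0.06,0,0,0,-0.72],[-0.06,-0.07,-0.1,0,0,0,-0.72],[-0.06,-0.07,-0.1,0,0,0,-0.72],[-0.06,-0.07,-0.1,0,0,0,-0.72],[-0.06,-0.07,-0.1,0,0,0,-0.72]]'
python3 - <<'E'
from h import *
go((82,-68.5,63.5))
s=read_state();p,d=get_image("wrist");cv2.imwrite("pics/w4.png",p)
E
```

```text
clock: 5.25
position: [483.1, -355.2, 63.5]
ee_rot: [0.306, 0.952, -0.0, -0.001]
contact_force: [-0.9, -0.5, -0.1]
gripper_width: 12.3
grasp_force: 0.0
clock: 6.25
position: [491.2, -446.2, 162.1]
ee_rot: [0.305, 0.952, 0.0, -0.002]
contact_force: [-0.1, 0.0, -0.5]
gripper_width: 12.0
grasp_force: 0.0
tray now [ 61.6 -43.6 162.1] shift [-20.8 -24.9  98.5] rot [-0.0004 -0.0037  0.0008] F [-0.1  0.  -0.5] w 12.0 t 6.25
```

View pics/w4.png

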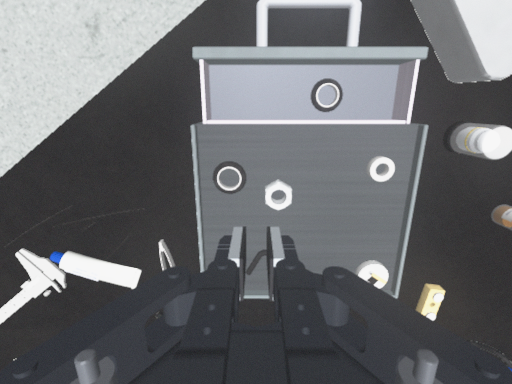

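Run:
```python
from h import *
s=read_state()
for n,q,z in[("ringA",(229,177),67),("nut",(278,195),73),("spacer",(381,169),69),("edge",(258,124),60),("wall",(258,121),51)]: print(n,tray(ray("wrist",q,z,s)).round(1))
go((82,-68.5,63.5))
```

```text
ringA [ 47.7 -69.1  67. ]
nut [ 62.7 -25.2  73. ]
spacer [39.7 65.5 69. ]
edge [  1.7 -43.2  60. ]
wall [ -0.4 -43.2  51. ]
tray now [ 61.7 -43.6 162.2] shift [-20.6 -24.9  98.7] rot [-0.0005 -0.0034  0.001 ] F [-0.  -0.1 -0.5] w 11.9 t 6.3
```

```bash
python3 -m handwheel '[[-0.0205,-0.025,0.02,0,-0.003,0.001,-0.72],[-0.0205,-0.025,0.05,0,-0.003,0.001,-0.72],[-0.0205,-0.025,0.08,0,-0.003,0.001,-0.72],[-0.0205,-0.025,0.094,0,-0.003,0.001,-0.72],[-0.0205,-0.025,0.098,0,-0.003,0.001,-0.72],[-0.0205,-0.025,0.098,0,-0.003,0.001,-0.72],[-0.0205,-0.025,0.098,0,-0.003,0.001,-0.72]]'
python3 -c "
from h import *
go((4,-68.8,63.5))"
```

```text
clock: 7.18
position: [494.6, -480.0, 66.9]
ee_rot: [0.306, 0.952, -0.001, 0.002]
contact_force: [-0.1, 0.7, -0.9]
gripper_width: 11.6
grasp_force: 0.0
tray now [ 84.  -69.2  66.9] shift [80.   0.3  3.1] rot [-0.0004  0.0048 -0.0005] F [-0.1  0.7 -0.9] w 11.6 t 7.175
```

```bash
python3 -m handwheel '[[0.008,0,0.002,0,0.003,0,-0.72],[0.017,0,0.002,0,0.003,0,-0.72],[0.026,0,0.002,0,0.003,0,-0.72],[0.035,0,0.002,0,0.003,0,-0.72],[0.043,0,0.002,0,0.003,0,-0.72],[0.05,0,0.002,0,0.003,0,-0.72],[0.057,0,0.002,0,0.003,0,-0.72],[0.064,0,0.002,0,0.003,0,-0.72],[0.072,0,0.002,0,0.003,0,-0.72],[0.0795,0,0.002,0,0.003,0,-0.72]]'
python3 -m handwheel '[[0,0,0,0,0,0,-0.72],[0,0,0,0,0,0,-0.72],[0,0,-0.04,0,0,0,-0.72],[0.03,0.04,-0.05,0,0,0,-0.72],[0.06,0.068,-0.05,0,0,0,-0.72],[0.075,0.068,-0.05,0,0,0,-0.72],[0.075,0.068,-0.05,0,0,0,-0.72]]'
python3 - <<'E'
from h import *
go((-78.5,-1,31))
s=read_state();p,d=get_image("wrist");cv2.imwrite("pics/w5.png",p)
q,_=get_image("top");cv2.imwrite("pics/t5.png",cv2.resize(q[125:290,200:375],None,fx=3,fy=3))
E
```

```text
clock: 8.43
position: [428.7, -432.9, 63.2]
ee_rot: [0.306, 0.952, -0.0, -0.001]
contact_force: [-0.1, -0.4, 0.0]
gripper_width: 11.8
grasp_force: 0.0
clock: 9.3
position: [407.6, -334.3, 113.6]
ee_rot: [0.306, 0.952, -0.0, -0.0]
contact_force: [0.8, -0.2, 0.1]
gripper_width: 11.8
grasp_force: 0.0
tray now [-71.5  -1.2 113.6] shift [ 7.   0.3 82.6] rot [-0.0005 -0.0004 -0.0003] F [ 0.8 -0.2  0.1] w 11.8 t 9.3
```

View pics/w5.png

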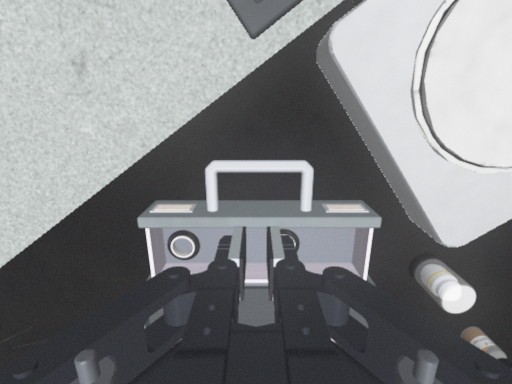

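```bash
python3 -c "
from h import *
print(tray(ray('wrist',(258,166),41,read_state())))"
python3 -m handwheel '[[0.007,0,0.04,0,0,0,-0.72],[0.007,0,0.075,0,0,0,-0.72],[0.007,0,0.083,0,0,0,-0.72],[0.007,0,0.083,0,0,0,-0.72],[0.016,0,0.083,0,0,0,-0.72],[0.026,0,0.083,0,0,0,-0.72],[0.036,0,0.083,0,0,0,-0.72],[0.046,0,0.083,0,0,0,-0.72],[0.055,0,0.083,0,0,0,-0.72],[0.061,0,0.083,0,0,0,-0.72]]'
python3 -m handwheel '[[0.003,0,0,0,0,0,-0.72],[0.006,0,0,0,0,0,-0.72],[0.006,0,0,0,0,0,-0.72]]'
python3 -c "
from h import *
go((-132,-1,31))"
```

```text
[-98.78651964  -1.27042901  41.        ]
clock: 10.65
position: [357.7, -298.3, 30.5]
ee_rot: [0.306, 0.952, -0.0, -0.0]
contact_force: [1.3, -0.7, 1.2]
gripper_width: 11.9
grasp_force: 0.9
clock: 11.02
position: [354.3, -295.8, 30.5]
ee_rot: [0.306, 0.952, -0.0, 0.001]
contact_force: [2.4, -3.4, -1.1]
gripper_width: 11.9
grasp_force: 2.1
tray now [-137.3   -1.    30.5] shift [-5.3  0.  -0.5] rot [-0.0002  0.0012 -0.0005] F [ 2.4 -3.4 -1.1] w 11.9 t 11.025
```

```bash
python3 -m handwheel '[[-0.007,0,0,0,0,0,-0.72],[-0.007,0,-0.06,0,0,0,-0.72],[-0.05,0,-0.09,0,0,0,-0.72],[-0.11,-0.01,-0.09,0,0,0,-0.72],[-0.17,-0.0237,-0.09,0,0,0,-0.72],[-0.22,-0.0237,-0.09,0,0,0,-0.72],[-0.2323,-0.0237,-0.08,0,0,0,-0.72],[-0.2323,-0.0237,-0.055,0,0,0,-0.72],[-0.2323,-0.0237,-0.038,0,0,0,-0.72],[-0.2323,-0.0237,-0.034,0,0,0,-0.72]]'
python3 -m handwheel '[[0,0,0,0,0,0,-0.72],[0,0,0,0,0,0,-0.72]]'
python3 -c "
from h import *
go((4,-24.7,64))"
```

```text
clock: 12.28
position: [526.8, -448.9, 62.2]
ee_rot: [0.306, 0.952, 0.0, -0.003]
contact_force: [-0.6, -0.8, 1.0]
gripper_width: 11.5
grasp_force: 0.0
clock: 12.52
position: [528.9, -450.2, 65.5]
ee_rot: [0.306, 0.952, -0.0, 0.001]
contact_force: [-0.4, 0.1, -0.1]
gripper_width: 12.0
grasp_force: 0.0
tray now [ 94.5 -24.9  65.5] shift [90.5  0.1  1.4] rot [-0.0004  0.0012 -0.0006] F [-0.4  0.1 -0.1] w 12.0 t 12.525
```

```bash
python3 -m handwheel '[[0.006,0,0.001,0,0,0,-0.72],[0.013,0,0.001,0,0,0,-0.72],[0.021,0,0.001,0,0,0,-0.72],[0.029,0,0.001,0,0,0,-0.72],[0.037,0,0.001,0,0,0,-0.72],[0.045,0,0.001,0,0,0,-0.72],[0.053,0,0.001,0,0,0,-0.72],[0.061,0,0.001,0,0,0,-0.72],[0.068,0,0.001,0,0,0,-0.72],[0.075,0,0.001,0,0,0,-0.72]]'
python3 -m handwheel '[[0.007,0,0,0,0,0,-0.72],[0.016,0,0,0,0,0,-0.72],[0.016,0,0,0,0,0,-0.72],[0.016,0,-0.04,0,0,0,-0.72],[-0.02,0.03,-0.07,0,0,0,-0.72],[-0.05,0.07,-0.1,0,0,0,-0.72],[-0.05,0.07,-0.1,0,0,0,-0.72],[-0.05,0.07,-0.1,0,0,0,-0.72]]'
python3 - <<'E'
from h import *
go((68,65.7,63.5))
s=read_state();p,d=get_image("wrist");cv2.imwrite("pics/w6.png",p)
E
```

```text
clock: 13.78
position: [467.1, -406.0, 63.3]
ee_rot: [0.306, 0.952, -0.0, -0.0]
contact_force: [0.3, 0.1, -0.2]
gripper_width: 11.9
grasp_force: 0.1
clock: 14.78
position: [548.5, -378.0, 162.4]
ee_rot: [0.306, 0.952, 0.0, -0.001]
contact_force: [-0.6, -0.6, 0.0]
gripper_width: 11.8
grasp_force: 0.0
tray now [ 68.5  45.2 162.4] shift [ 0.2 20.6 98.9] rot [-0.0004 -0.0024 -0.0007] F [-0.6 -0.6  0. ] w 11.8 t 14.775
```

View pics/w6.png

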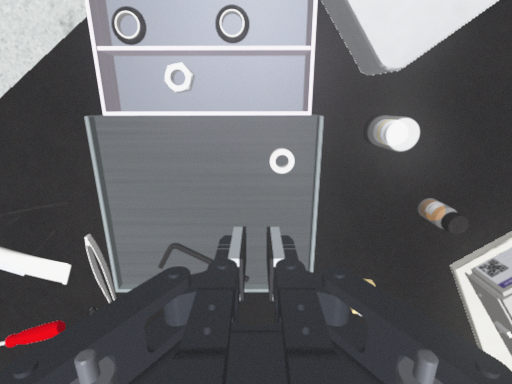

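```bash
python3 -m handwheel '[[0,0.021,0.03,0,0,0,-0.72],[0,0.021,0.06,0,0,0,-0.72],[0,0.021,0.085,0,0,0,-0.72],[0,0.021,0.097,0,0,0,-0.72],[0,0.021,0.099,0,0,0,-0.72],[0,0.021,0.099,0,0,0,-0.72],[0,0.021,0.099,0,0,0,-0.72]]'
python3 -c "
from h import *
go((4,66,63.5))"
```

```text
clock: 15.7
position: [561.7, -361.8, 65.4]
ee_rot: [0.306, 0.952, -0.0, 0.001]
contact_force: [-0.5, 0.6, 0.5]
gripper_width: 11.8
grasp_force: 0.0
tray now [69.7 66.1 65.4] shift [65.7 -0.1  1.8] rot [ 0.      0.0014 -0.0009] F [-0.5  0.6  0.5] w 11.8 t 15.7
```

```bash
python3 -m handwheel '[[0.006,0,0.001,0,0,0,-0.72],[0.013,0,0.001,0,0,0,-0.72],[0.02,0,0.001,0,0,0,-0.72],[0.027,0,0.001,0,0,0,-0.72],[0.034,0,0.001,0,0,0,-0.72],[0.041,0,0.001,0,0,0,-0.72],[0.048,0,0.001,0,0,0,-0.72],[0.055,0,0.001,0,0,0,-0.72],[0.061,0,0.001,0,0,0,-0.72],[0.067,0,0.001,0,0,0,-0.72]]'
python3 -m handwheel '[[0,0,0,0,0,0,-0.72],[0,0,0,0,0,0,-0.72],[0,0,-0.05,0,0,0,-0.72],[0.05,-0.03,-0.07,0,0,0,-0.72],[0.1,-0.06,-0.07,0,0,0,-0.72],[0.134,-0.067,-0.07,0,0,0,-0.72],[0.134,-0.067,-0.07,0,0,0,-0.72],[0.134,-0.067,-0.07,0,0,0,-0.72]]'
python3 - <<'E'
from h import *
go((-132,-1,31))
p,d=get_image("wrist");q,_=get_image("top")
cv2.imwrite("pics/wt7.png",np.hstack([p[:,100:420],cv2.resize(q[115:300,190:370],(374,384))]))
E
```

```text
clock: 16.95
position: [506.3, -322.1, 63.2]
ee_rot: [0.306, 0.952, -0.0, -0.0]
contact_force: [-0.1, 0.9, -0.5]
gripper_width: 11.7
grasp_force: 0.0
clock: 17.95
position: [359.9, -299.3, 133.9]
ee_rot: [0.306, 0.952, -0.0, 0.001]
contact_force: [-0.0, 0.1, 1.2]
gripper_width: 12.1
grasp_force: 0.0
tray now [-130.7   -0.6  133.9] shift [  1.4  -0.4 102.9] rot [-0.0003  0.0012 -0.0005] F [-0.   0.1  1.2] w 12.1 t 17.95
```

View pics/wt7.png

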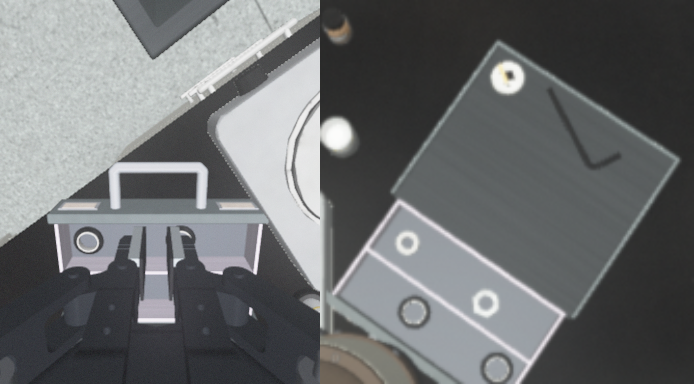

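```bash
python3 -m handwheel '[[0.001,0,0.05,0,0,0,-0.72],[0.001,0,0.09,0,0,0,-0.72],[0.001,0,0.102,0,0,0,-0.72],[0.001,0,0.102,0,0,0,-0.72],[-0.01,0,0.102,0,0,0,-0.72],[-0.02,0,0.102,0,0,0,-0.72],[-0.03,0,0.102,0,0,0,-0.72],[-0.04,0,0.102,0,0,0,-0.72],[-0.05,0,0.102,0,0,0,-0.72],[-0.06,0,0.102,0,0,0,-0.72]]'
python3 -m handwheel '[[-0.01,0,0,0,0,0,-0.72],[-0.02,0,0,0,0,0,-0.72],[-0.03,0,0,0,0,0,-0.72],[-0.038,0,0,0,0,0,-0.72],[-0.045,0,0,0,0,0,-0.72],[-0.05,0,0,0,0,0,-0.72],[-0.052,0,0,0,0,0,-0.72],[-0.052,0,0,0,0,0,-0.72]]'
python3 -c "
from h import *
go((-20.5,-1,31))"
```

```text
clock: 19.3
position: [408.0, -334.1, 31.4]
ee_rot: [0.306, 0.952, -0.0, -0.0]
contact_force: [-0.8, 1.7, 1.4]
gripper_width: 11.5
grasp_force: 1.0
clock: 20.3
position: [449.6, -364.0, 31.2]
ee_rot: [0.306, 0.952, -0.0, -0.0]
contact_force: [-1.3, 1.2, 0.2]
gripper_width: 12.1
grasp_force: 0.7
tray now [-20.1  -0.9  31.2] shift [ 0.4 -0.1  0.2] rot [-0.0004 -0.0009 -0.0011] F [-1.3  1.2  0.2] w 12.1 t 20.3
```

Force is only the drawer's friction so far; I'll press a little further until it meets the stop.

```bash
python3 -m handwheel '[[-0.001,0,0,0,0,0,-0.72],[-0.002,0,0,0,0,0,-0.72],[-0.003,0,0,0,0,0,-0.72],[-0.003,0,0,0,0,0,-0.72]]'
python3 -c "
from h import *
go((-20.5,-1,31))"
```

```text
clock: 20.8
position: [449.5, -364.0, 31.0]
ee_rot: [0.306, 0.952, 0.001, -0.004]
contact_force: [-4.9, 7.0, 4.5]
gripper_width: 12.0
grasp_force: 4.1
tray now [-20.2  -1.1  31. ] shift [ 0.3  0.1 -0. ] rot [-0.0009 -0.0074 -0.0015] F [-4.9  7.   4.5] w 12.0 t 20.8
```

```bash
python3 -m handwheel '[[0.004,0,0,0,0,0,-0.72],[0.008,0,0,0,0,0,-0.72],[0.008,0,0,0,0,0,-0.72],[0.008,0,-0.05,0,0,0,-0.72],[0.008,0,-0.11,0,0,0,-0.72],[0.05,0,-0.16,0,0,0,-0.72],[0.1,0,-0.18,0,0,0,-0.72],[0.1,0,-0.18,0,0,0,-0.72],[0.1,0,-0.18,0,0,0,-0.72]]'
python3 - <<'E'
from h import *
go((-120,0,200))
s=read_state();p,d=get_image("wrist");q,_=get_image("top")
cv2.imwrite("pics/wt8.png",np.hstack([p[:,60:460],cv2.resize(q[115:300,190:370],(374,384))]))
E
```

```text
clock: 21.92
position: [371.6, -307.8, 211.6]
ee_rot: [0.306, 0.952, -0.0, 0.0]
contact_force: [-0.6, -0.9, 0.3]
gripper_width: 11.9
grasp_force: 0.0
tray now [-116.3   -0.7  211.6] shift [ 3.7  0.7 11.6] rot [-0.0002  0.0008 -0.0007] F [-0.6 -0.9  0.3] w 11.9 t 21.925
```

View pics/wt8.png

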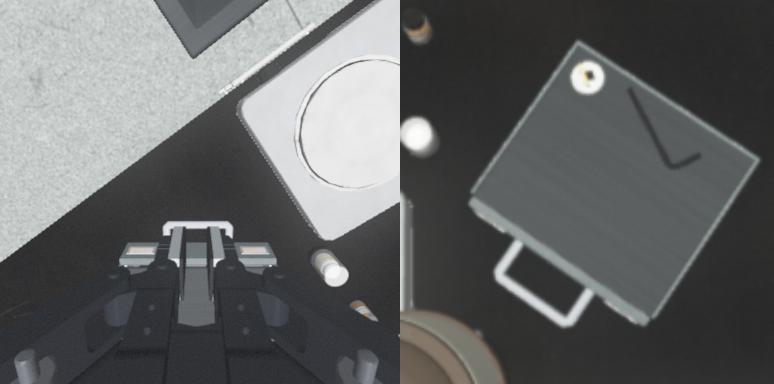

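The drawer is shut flush (panel against the plate edge in the right half). The puck, hex key and case are where they were, and the gripper is clear.

```bash
python3 -c "
from bench import *
print(job_done())"
```

```text
the job is handed in; nothing more can be done
None
```

Both centring rings are in the front bay, the hex nut and spacer ring are in the rear bay, and the drawer is fully shut; the hex key, sample puck and objective case were not touched, and the job was handed in at about 22 s.

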